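# Seat the cutting pad and hover the die over it

### The job

Get the specimen cutting ready: first press the white cutting pad down until it sits fully home in its metal holder. Then pick up the steel cutting die, carry it over the row of bottles without knocking them about, and stop with it hovering about 1 cm above the pad, level, centred and lined up lengthwise with it, never letting it touch the pad or the holder. Finish while still holding the die there, at rest in the gripper; do not put it down.

Things in the scene. Friction and masses are not known exactly. Their poses are not given: they have to be found in the camera images.
- cutting_die: Dumbbell cutting die: plain steel bar 36 mm (its x) by 118 mm (its y) by 18 mm high with a small round knob on top (knob reaches 30 mm), about 0.25 to 0.5 kg, loose, lying upright on the worktop on the other side of the bottles from the holder. Origin: centre of its underside; z up. Grasp it from above across the 36 mm, at the middle. Either way round is the same.
- pad_holder: Fixed low steel frame 92 mm (its x) by 164 mm (its y) by 30 mm high on the worktop, with the white pad in its recess. Origin: centre of its underside; z up.
- pad_top (a point): Centre of the top face of the white plastic cutting pad, 64 mm (x) by 136 mm (y, lengthwise), 14 mm thick; same axes as the holder; z up. The top stands 30 mm above the worktop, flush with the frame's rim, when the pad is home; at the start it stands 5 to 8 mm higher. A thin grey rectangle 40 by 122 mm is scribed round its centre.
- cutting_pad (a joint): How far the pad is pushed down, m: 0 = fully proud (8 mm above the rim), 0.008 = fully home against a hard stop. It slides straight down with about 6 N of friction and stays where it is left; no spring.
- bottle_talc: Bottle 60 mm in diameter, 92 mm tall, white cap, standing loose in the row across the middle of the worktop. Origin: centre of its underside.
- bottle_silicone: Bottle 48 mm in diameter, 106 mm tall, black cap, standing loose in the same row. Origin: centre of its underside.
- bottle_ink: Bottle 36 mm in diameter, 74 mm tall, standing loose in the same row. Origin: centre of its underside.
Mind the look-alikes: they are no part of the job. Leave any blue or yellow look-alike of the bottle_talc alone.

How it is judged:
By the outcome, as a careful person would: the job done as asked, in the order asked, and still so for the second after the job is handed in, while the arm keeps its last pose, push and grip.
It also fails if it takes over 61 s, if anything falls off the work surface, if the arm or the gripper's body presses on something with over 40 N, if the wrist force passes 120 N, or if a joint passes its speed limit or range.

### The arm

A 6-joint arm with a two-finger parallel gripper is mounted at the origin on a cart in front of the work surface, level with it; the furniture and walls round the work are solid. World frame = base frame: x ahead of the robot, y to its left, z up, the work surface at z = 0. Lengths are in m, angles in rad, forces in N, time in s.
With the tool pointing down it reaches from about 0.25 to 0.775 m from the base axis. Payload 4 kg.
Tool frame: the origin (TCP) lies midway between the tips of the shut fingers; the grasp point (between the pads) lies 19 mm behind it (robot.hold_point_z is the distance from the TCP to the grasp point, in m); z points along the fingers, y is the line along which they close (so a half turn about z gives the same grasp; the last joint's range is limited). The gripper opens to 94 mm and grips with 3 to 60 N. Pads are 16 mm wide; open, the fingers measure 119 mm over their backs; the gripper's body (75 mm by 177 mm) begins 78 mm behind the grasp point.
Start: joints at [1.163, 0.087, 1.371, -0, 1.684, -0.103], TCP at [0.165, 0.525, 0.206] pointing down, gripper open.
Joint ranges: [-3.1, 3.1], [-0.76, 2.03], [0.27, 2.55], [-1.08, 4.22], [0.17, 2.65], [-2.57, 2.57]. Speed limits (rad/s): [2.79, 2.79, 3.14, 3.14, 3.14, 3.14].

### API

Orientations are given as [roll, pitch, yaw] about the fixed x, y, z axes, in that order (R = Rz(yaw) Ry(pitch) Rx(roll)).
In Python, from bench import readout, imaging, robot gives the robot as it stands.
- The arm moves only by the tool carry_out, never from a script. Its argument "motion" is text: rows parted by semicolons, each of 7 numbers parted by spaces: the shift along the tool's x, y, z each as a share of 200 mm, from -1 to 1, then the turn, a rotation vector about the tool's x, y, z each as a share of 120 degrees, from -1 to 1, then the opening, from 0 (shut) to 1 (fully open). A call has 1 to 12 rows; each row shifts and turns the commanded pose from where the row before left it, along the tool's axes as they then stand; what a row does not reach is not made up. A row lasts 1/8 s, in which the tool goes at most 62.5 mm and 10.7 degrees, less where a joint would pass 70% of its speed; a pose out of reach is approached as far as the arm can. A call with a number of a shift or a turn outside -1 to 1 is refused whole. A call with a gripper value outside its range is refused whole. The fingers move at their own pace and stop on an object; the grip force is fixed at half the most. Time passes only in rows, so rows that do not move let the fingers close. It gives the time, the measured TCP pose, the force, the opening and the grip force at its end, in the units of the state.
- readout.get_obs(): the state, without advancing time (a new reading comes with each control period).
- imaging.snapshot(name): name is "side" or "top" or "wrist"; returns a dict with "pixels" (420x560x3 uint8, red, green, blue), "fx", "fy", "cx", "cy" (pixels), "R" (3x3) and "t" (3): a world point X has camera coordinates R X + t. Camera axes: x right, y down, z forward; pixel columns grow to the right and rows downward; lengths in m; the calibration is good to about 2 mm. A picture is of the moment at which its call begins. There is no depth.
- robot.close_job(): hands the job in; it is judged then, once.
The state is a dict: "time": time; "joint_positions": joint angles; "qvel": joint speeds; "joint_torque": joint torques, N m; "tool_pos": TCP position; "ee_rot": TCP orientation; "wrist_force": force on the tool from outside, world axes, zero at the start; "wrist_torque": the same for the moment, N m; "width": finger opening in m; "finger_force": force on a finger pad.
Only numpy, scipy, OpenCV 4.12 (cv2) and the standard library are available. Lean on these libraries where they do the work, as an engineer would, in place of code of your own. Each camera call takes 0.05 s, during which the arm holds its last target. There are 200 camera calls.

## Working session

There is one attempt and no reset: what is moved stays moved. The work goes in short steps, Python scripts to look and compute and a tool call to move; the robot and the scene stay as the last step left them, time stands still between calls to the robot, and variables do not carry over. Pictures are saved under pics/ and viewed, at most 12 in all, crops included, and the job is handed in when it is done.

Besides the shell and the picture viewer there is one more tool, called after "Call:" by a JSON object that holds its "method" and its "body", one argument or row to a line. carry_out: Moves the arm, as the interface text tells. Its arguments: {"type":"object","properties":{"motion":{"type":"string"}},"required":["motion"]}

```bash
mkdir -p pics; cat > h.py <<'E'
import numpy as np, cv2, pickle
from bench import readout, imaging, robot
def snap(n,f):
    s=imaging.snapshot(n); cv2.imwrite(f'pics/{f}.png',s['pixels'][:,:,::-1]); pickle.dump(s,open(f'pics/{f}.pkl','wb')); return s
def load(f): return pickle.load(open(f'pics/{f}.pkl','rb'))
def onz(s,u,v,z):
    R,t=np.array(s['R']),np.array(s['t']); c=-R.T@t
    d=R.T@np.array([(u-s['cx'])/s['fx'],(v-s['cy'])/s['fy'],1]); return c+d*(z-c[2])/d[2]
def tri(obs):
    A=[];b=[]
    for s,u,v in obs:
        R,t=np.array(s['R']),np.array(s['t']); c=-R.T@t
        d=R.T@np.array([(u-s['cx'])/s['fx'],(v-s['cy'])/s['fy'],1]); d/=np.linalg.norm(d)
        P=np.eye(3)-np.outer(d,d); A.append(P); b.append(P@c)
    A=np.vstack(A);b=np.hstack(b); x=np.linalg.lstsq(A,b,rcond=None)[0]; return x, np.abs(A@x-b).max()
def proj(s,X):
    p=np.array(s['R'])@X+np.array(s['t']); return s['fx']*p[0]/p[2]+s['cx'], s['fy']*p[1]/p[2]+s['cy']
E
python3 - <<'E'
from h import *
a=snap('top','top0');b=snap('side','side0');w=snap('wrist','wrist0')
print(readout.get_obs())
for s in(a,b,w): print(s['fx'],-np.array(s['R']).T@s['t'])
print(np.array(a['R']),robot.hold_point_z)
E
```

```text
{'time': 0.15, 'joint_positions': array([ 1.16290075e+00,  8.77929594e-02,  1.37190751e+00,  2.04974202e-05,
        1.68359233e+00, -1.03122539e-01]), 'qvel': array([ 0.00116132, -0.00165347, -0.00446256, -0.00117012,  0.00034327,
        0.00090117]), 'joint_torque': array([-1.85044673e-04, -3.40640152e+01, -3.02794433e+01,  7.17504532e-02,
        3.05357901e-02, -1.11117924e-04]), 'tool_pos': array([0.16488348, 0.5242614 , 0.20456862]), 'ee_rot': array([-3.13990364e+00, -1.95275191e-04,  2.83682174e+00]), 'wrist_force': array([ 0.24754963,  0.26922847, -0.12620169]), 'wrist_torque': array([ 0.00659947, -0.02120801, -0.00890797]), 'finger_force': 0.0, 'width': 0.09386412702531628}
411.06038187758844 [0.34185787 0.01942318 1.12835339]
441.92626413508737 [ 0.19958452 -0.89094689  0.8151885 ]
341.5624849349338 [0.08846263 0.54897743 0.38271263]
[[ 0.00981527 -0.99967389 -0.02357473]
 [-0.98859149 -0.0061574  -0.15049569]
 [ 0.15030145  0.02478293 -0.98832954]] 0.0188
```

View pics/top0.png

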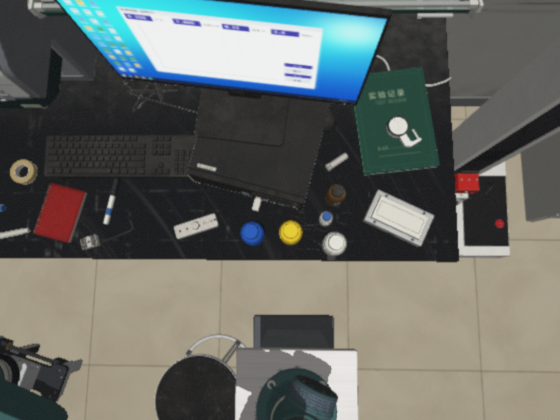

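View pics/side0.png

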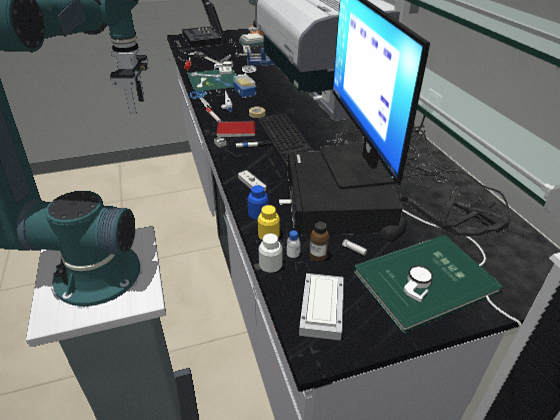

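The top view shows the holder at (398,217), the white talc bottle at (334,243), ink at (326,218) and silicone at (336,194). The blue (252,233) and yellow (290,232) bottles are look-alikes. The die candidate is the bar at (196,226), which is about 45 px or 120 mm long. The small white piece at (337,161) and the pen at (109,208) are too small or thin. I'll confirm with enlarged crops.

```bash
python3 - <<'E'
import cv2,numpy as np
t=cv2.imread('pics/top0.png');s=cv2.imread('pics/side0.png')
def c(i,x,y,w,h,k): return cv2.resize(i[y:y+h,x:x+w],None,fx=k,fy=k,interpolation=cv2.INTER_CUBIC)
a=c(t,165,205,65,50,6); b=c(t,360,185,75,65,6)[:, :400]
A=np.zeros((600,800,3),np.uint8)
A[:300,:390]=c(t,165,205,65,50,6); A[:300,400:800]=c(t,360,187,80,60,5)
A[300:600,:390]=c(s,225,160,65,50,6); A[300:600,400:800]=c(s,282,268,80,75,4)[:300,:320].shape and cv2.copyMakeBorder(c(s,282,268,80,75,4),0,0,0,80,0)
cv2.imwrite('pics/crop1.png',A)
E
```

```text
(no output)
```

View pics/crop1.png

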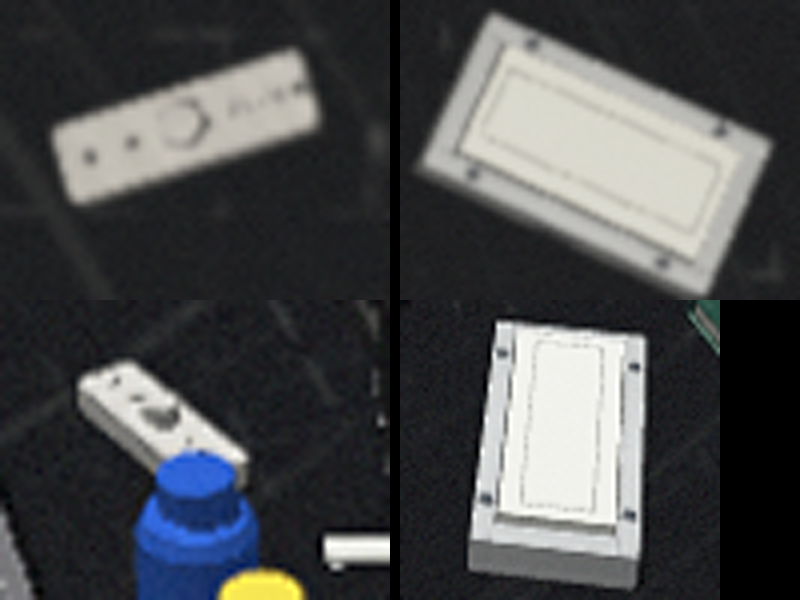

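The bar at (196,226) has a round knob and lettering, and its proportions are about 118x36, so it is the die. The frame at (398,217) has a white pad with a scribed rectangle, and the pad stands proud.

```bash
cat >> h.py <<'E'
def quad(P):
    P=np.array(P); c=P[:,:2].mean(0); 
    e1=(P[1]-P[0]+P[2]-P[3])[:2]/2; e2=(P[3]-P[0]+P[2]-P[1])[:2]/2
    return c.round(4),'L',np.linalg.norm(e1).round(4),np.degrees(np.arctan2(e1[1],e1[0])).round(2),'W',np.linalg.norm(e2).round(4),np.degrees(np.arctan2(e2[1],e2[0])).round(2)
E
python3 - <<'E'
from h import *
T=load('top0');S=load('side0')
f=lambda p,o,k,q:[((x-q[0]+.5)/k-.5+o[0],(y-q[1]+.5)/k-.5+o[1]) for x,y in p]
die=f([(52,128),(300,48),(322,128),(76,206)],(165,205),6,(0,0))
rimT=f([(492,12),(772,143),(708,297),(416,170)],(360,187),5,(400,0))
padT=f([(505,45),(745,152),(697,262),(460,150)],(360,187),5,(400,0))
rimS=f([(497,322),(469,543),(638,555),(647,336)],(282,268),4,(400,300))  # order guess
padS=f([(515,335),(499,515),(617,527),(625,343)],(282,268),4,(400,300))
print('die',quad([onz(T,*p,.018) for p in die]))
print('rim',quad([onz(T,*p,.03) for p in rimT]),quad([onz(S,*p,.03) for p in rimS]))
print('pad',quad([onz(T,*p,.037) for p in padT]),quad([onz(S,*p,.037) for p in padS]))
for n,z,a,b in(('rim',.03,rimT,rimS),('pad',.037,padT,padS)):
    print(n,[onz(T,*p,z)[:2].round(3) for p in a],[onz(S,*p,z)[:2].round(3) for p in b])
mt=lambda q:np.mean(q,0)
print(tri([(T,*mt(rimT)),(S,*mt(rimS))]),tri([(T,*mt(padT)),(S,*mt(padS))]))
dk=f([(183,122)],(165,205),6,(0,0))[0]; dks=f([(160,413)],(225,160),6,(0,300))[0]
print('knob',tri([(T,*dk),(S,*dks)]))
for n,ut,us,h in(('talc',(334,241),(270,240),.092),('sil',(336,189),(320,228),.106),('ink',(326,215),(293,235),.074),('yel',(290,230),(269,211),.092),('blue',(252,231),(257,190),.092)):
    print(n,tri([(T,*ut),(S,*us)]),onz(T,*ut,h))
E
```

```text
die (array([0.4767, 0.2739]), 'L', np.float64(0.1177), np.float64(-71.65), 'W', np.float64(0.0381), np.float64(-161.66))
rim (array([ 0.5014, -0.2751]), 'L', np.float64(0.165), np.float64(-114.69), 'W', np.float64(0.0938), np.float64(154.65)) (array([ 0.4996, -0.276 ]), 'L', np.float64(0.1641), np.float64(-115.61), 'W', np.float64(0.091), np.float64(-23.53))
pad (array([ 0.502 , -0.2759]), 'L', np.float64(0.1372), np.float64(-115.09), 'W', np.float64(0.0639), np.float64(155.38)) (array([ 0.4994, -0.277 ]), 'L', np.float64(0.1355), np.float64(-114.86), 'W', np.float64(0.0648), np.float64(-23.8))
rim [array([ 0.579, -0.222]), array([ 0.508, -0.369]), array([ 0.426, -0.331]), array([ 0.492, -0.179])] [array([ 0.494, -0.183]), array([ 0.422, -0.333]), array([ 0.506, -0.367]), array([ 0.577, -0.221])]
pad [array([ 0.56 , -0.226]), array([ 0.502, -0.352]), array([ 0.443, -0.324]), array([ 0.502, -0.201])] [array([ 0.498, -0.203]), array([ 0.442, -0.325]), array([ 0.5  , -0.352]), array([ 0.558, -0.228])]
(array([ 0.5006664 , -0.27662811,  0.02451515]), np.float64(0.0010402384566354783)) (array([ 0.50102197, -0.27697214,  0.03260589]), np.float64(0.0012782078543960296))
knob (array([0.47673216, 0.27576119, 0.0208125 ]), np.float64(0.002064873214463636))
talc (array([ 0.43056563, -0.09504435,  0.08087542]), np.float64(0.0020224597718736526)) [ 0.4316431  -0.09422949  0.092     ]
sil (array([ 0.56270412, -0.10010795,  0.09141999]), np.float64(0.002627352407248429)) [ 0.56232486 -0.0991046   0.106     ]
ink (array([ 0.49891252, -0.07647488,  0.06467664]), np.float64(0.0028367712107352783)) [ 0.50041937 -0.07626188  0.074     ]
yel (array([0.45929175, 0.01672746, 0.08281259]), np.float64(0.00043760497533118503)) [0.45869913 0.01666677 0.092     ]
blue (array([0.45385163, 0.11376358, 0.08842484]), np.float64(0.0019756602007964252)) [0.45545555 0.11309402 0.092     ]
```

```bash
cat >> h.py <<'E'
from scipy.spatial.transform import Rotation as Ro
def sim(p,rpy,txt):
    R=Ro.from_euler('xyz',rpy); p=np.array(p,float)
    for r in txt.split(';'):
        v=np.array(r.split(),float); p=p+R.apply(v[:3]*.2); R=R*Ro.from_rotvec(np.radians(v[3:6]*120))
    return p.round(4),np.degrees(R.as_euler('xyz')).round(2)
def togo(p,yawdeg,o=None):
    o=o or readout.get_obs(); R=Ro.from_euler('xyz',o['ee_rot'])
    T=Ro.from_euler('xyz',[180,0,yawdeg],degrees=True)
    return 'shift',(R.inv().apply(np.array(p)-o['tool_pos'])/.2).round(4),'turn',(np.degrees((R.inv()*T).as_rotvec())/120).round(4)
E
python3 - <<'E'
from h import *
T=load('top0');S=load('side0')
print('monitor',tri([(T,357,103),(S,404,177)]))
print('box',[onz(T,u,v,.08).round(3) for u,v in((190,178),(300,207))], onz(S,303,207,.08))
o=readout.get_obs();
row="-0.27 0.03 0 0 0 0.0815 0"
print(sim(o['tool_pos'],o['ee_rot'],"0 -0.25 0 0 0 0 0;0 -0.25 0 0 0 0 0"))
for n in(3,6,10): print(sim(o['tool_pos'],o['ee_rot'],"0 -0.25 0 0 0 0 0;0 -0.25 0 0 0 0 0;"+";".join(["-0.35 0 0 0 0 0.0815 0"]*n)))
E
```

```text
monitor (array([ 0.74426785, -0.13744123,  0.23108699]), np.float64(0.006055550541746779))
box [array([0.596, 0.28 , 0.08 ]), array([ 0.52 , -0.009,  0.08 ])] [0.5540559 0.0096819 0.08     ]
(array([0.1349, 0.4289, 0.2047]), array([-1.7990e+02, -1.0000e-02,  1.6254e+02]))
(array([0.3198, 0.3337, 0.2048]), array([-1.7991e+02,  4.0000e-02,  1.3320e+02]))
(array([0.4343, 0.1601, 0.2049]), array([-1.7994e+02,  8.0000e-02,  1.0386e+02]))
(array([ 0.4304, -0.1148,  0.2054]), array([1.800e+02, 1.000e-01, 6.474e+01]))
```

Call:
{"method": "carry_out", "body": {
  "motion": "0 -0.25 0 0 0 0 0; 0 -0.25 0 0 0 0 0; -0.17 0 0 0 0 0.04 0; -0.17 0 0 0 0 0.04 0; -0.17 0 0 0 0 0.04 0; -0.17 0 0 0 0 0.04 0; -0.17 0 0 0 0 0.04 0; -0.17 0 0 0 0 0.04 0; -0.17 0 0 0 0 0.04 0; -0.17 0 0 0 0 0.04 0; -0.17 0 0 0 0 0.04 0; -0.17 0 0 0 0 0.04 0"
}}

```text
time: 1.65
tool_pos: [0.3919, 0.2201, 0.2051]
ee_rot: [-3.141, -0.0, 1.996]
wrist_force: [1.1, -0.1, 0.1]
width: 0.0002
finger_force: 0.0
```

Call:
{"method": "carry_out", "body": {
  "motion": "-0.17 0 0 0 0 0.04 0; -0.17 0 0 0 0 0.04 0; -0.17 0 0 0 0 0.04 0; -0.17 0 0 0 0 0.04 0; -0.17 0 0 0 0 0.04 0; -0.17 0 0 0 0 0.04 0; -0.17 0 0 0 0 0.04 0; -0.17 0 0 0 0 0.04 0; -0.17 0 0 0 0 0.04 0; -0.17 0 0 0 0 0.04 0; 0 0 0 0 0 0 0; 0 0 0 0 0 0 0"
}}

```text
time: 3.15
tool_pos: [0.4084, -0.1081, 0.2052]
ee_rot: [-3.141, -0.001, 1.162]
wrist_force: [-0.3, 0.3, -0.0]
width: 0.0008
finger_force: 0.0
```

```bash
python3 -c "
from h import *
print(togo([.5005,-.2755,.06],65))"
```

```text
('shift', array([-0.5854,  0.7555,  0.7254]), 'turn', array([-0.0002, -0.0004,  0.0131]))
```

Call:
{"method": "carry_out", "body": {
  "motion": "-0.117 0.151 0 0 0 0.0131 0; -0.117 0.151 0 0 0 0 0; -0.117 0.151 0 0 0 0 0; -0.117 0.151 0 0 0 0 0; -0.117 0.151 0 0 0 0 0; 0 0 0.18 0 0 0 0; 0 0 0.18 0 0 0 0; 0 0 0.18 0 0 0 0; 0 0 0.18 0 0 0 0; 0 0 0 0 0 0 0; 0 0 0 0 0 0 0"
}}

```text
time: 4.53
tool_pos: [0.4979, -0.2778, 0.0628]
ee_rot: [3.14, 0.0, 1.135]
wrist_force: [-0.1, 0.7, 1.3]
width: 0.0005
finger_force: 0.0
```

```bash
python3 - <<'E'
from h import *
w=snap('wrist','w1');s=snap('side','s1')
a=np.zeros((600,800,3),np.uint8)
a[:420,:560]=cv2.imread('pics/w1.png')
a[420:,:]=0
c=cv2.resize(cv2.imread('pics/s1.png')[250:350,280:360],None,fx=3,fy=3); a[:300,560:800]=c
cv2.imwrite('pics/c2.png',a); print(readout.get_obs()['wrist_force'],togo([.5005,-.2755,.06],65))
E
```

```text
[ 0.65475673 -0.4040987   0.4874437 ] ('shift', array([0.0186, 0.004 , 0.0193]), 'turn', array([0.002 , 0.0003, 0.0001]))
```

View pics/c2.png

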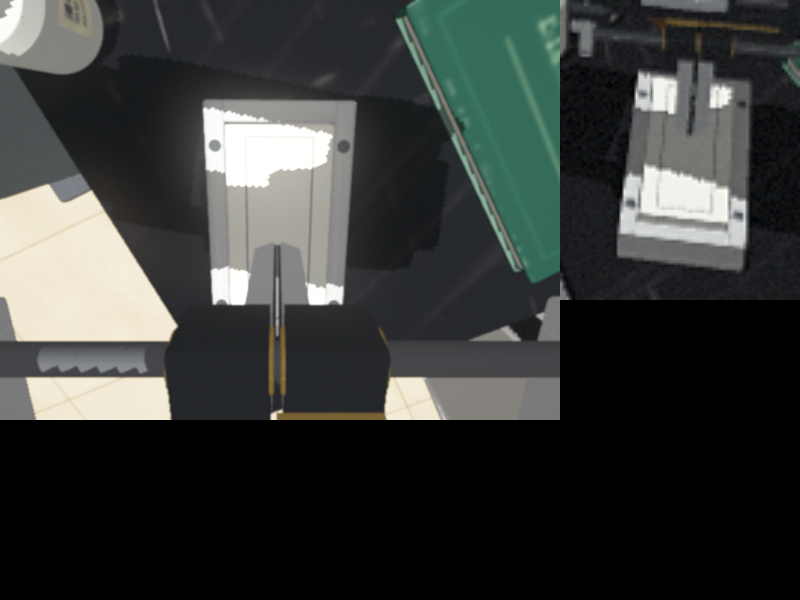

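The fingers (277,245) are centred over the pad (scribed lines at 246 and 313), and the holder is lined up with the tool. I'll press now in small steps.

Call:
{"method": "carry_out", "body": {
  "motion": "0 0 0.04 0 0 0 0; 0 0 0.04 0 0 0 0; 0 0 0.02 0 0 0 0; 0 0 0 0 0 0 0; 0 0 0 0 0 0 0"
}}

```text
time: 5.25
tool_pos: [0.4967, -0.2781, 0.0415]
ee_rot: [3.141, -0.0, 1.134]
wrist_force: [0.2, -0.4, 0.6]
width: 0.0007
finger_force: 0.0
```

Call:
{"method": "carry_out", "body": {
  "motion": "0 0 0.01 0 0 0 0; 0 0 0.01 0 0 0 0; 0 0 0 0 0 0 0"
}}

```text
time: 5.62
tool_pos: [0.4968, -0.2782, 0.0376]
ee_rot: [3.141, -0.0, 1.134]
wrist_force: [-0.9, 0.7, 0.6]
width: 0.001
finger_force: 0.4
```

Call:
{"method": "carry_out", "body": {
  "motion": "0 0 0.01 0 0 0 0; 0 0 0 0 0 0 0"
}}

```text
time: 5.88
tool_pos: [0.4968, -0.2782, 0.036]
ee_rot: [3.141, 0.0, 1.134]
wrist_force: [-0.7, 0.8, 4.1]
width: 0.0005
finger_force: 2.2
```

Call:
{"method": "carry_out", "body": {
  "motion": "0 0 0.01 0 0 0 0; 0 0 0 0 0 0 0"
}}

```text
time: 6.12
tool_pos: [0.4968, -0.2782, 0.0335]
ee_rot: [3.141, -0.0, 1.134]
wrist_force: [-0.5, 0.8, 3.7]
width: 0.0007
finger_force: 2.1
```

Call:
{"method": "carry_out", "body": {
  "motion": "0 0 0.01 0 0 0 0; 0 0 0 0 0 0 0"
}}

```text
time: 6.38
tool_pos: [0.4968, -0.2781, 0.0313]
ee_rot: [3.141, -0.0, 1.134]
wrist_force: [-1.2, 1.2, 3.6]
width: 0.0004
finger_force: 1.8
```

Call:
{"method": "carry_out", "body": {
  "motion": "0 0 0.01 0 0 0 0; 0 0 0 0 0 0 0"
}}

```text
time: 6.62
tool_pos: [0.4968, -0.2782, 0.0302]
ee_rot: [3.141, 0.0, 1.134]
wrist_force: [-2.1, 1.6, 7.6]
width: 0.0003
finger_force: 3.8
```

Call:
{"method": "carry_out", "body": {
  "motion": "0 0 0.005 0 0 0 0; 0 0 0 0 0 0 0"
}}

```text
time: 6.88
tool_pos: [0.4968, -0.2782, 0.0302]
ee_rot: [3.141, 0.0, 1.134]
wrist_force: [-2.9, 1.6, 10.9]
width: 0.0008
finger_force: 5.7
```

Call:
{"method": "carry_out", "body": {
  "motion": "0 0 0.01 0 0 0 0; 0 0 0.01 0 0 0 0; 0 0 0 0 0 0 0"
}}

```text
time: 7.25
tool_pos: [0.4969, -0.2782, 0.03]
ee_rot: [3.14, 0.001, 1.134]
wrist_force: [-8.5, 5.6, 26.3]
width: 0.0009
finger_force: 13.3
```

Call:
{"method": "carry_out", "body": {
  "motion": "0 0 -0.05 0 0 0 0; 0 0 -0.1 0 0 0 0; 0 0 -0.2 0 0 0 0; 0 0 -0.2 0 0 0 0; 0 0 -0.2 0 0 0 0; 0 0 -0.15 0 0 0 0; 0 0 0 0 0 0 0; 0 0 0 0 0 0 0"
}}

```text
time: 8.25
tool_pos: [0.496, -0.2776, 0.2019]
ee_rot: [-3.138, -0.001, 1.134]
wrist_force: [0.2, 0.8, 0.0]
width: 0.0004
finger_force: 0.0
```

```bash
python3 - <<'E'
from h import *
s=snap('wrist','w3');o=readout.get_obs();print(o['tool_pos'],o['ee_rot'])
a=cv2.imread('pics/w3.png')
cv2.imwrite('pics/w3b.png',cv2.resize(a[60:310,120:420],None,fx=2.4,fy=2.4,interpolation=cv2.INTER_CUBIC))
E
```

```text
[ 0.49574471 -0.27746138  0.20152298] [-3.13706317e+00 -8.89712527e-04  1.13382420e+00]
```

View pics/w3b.png

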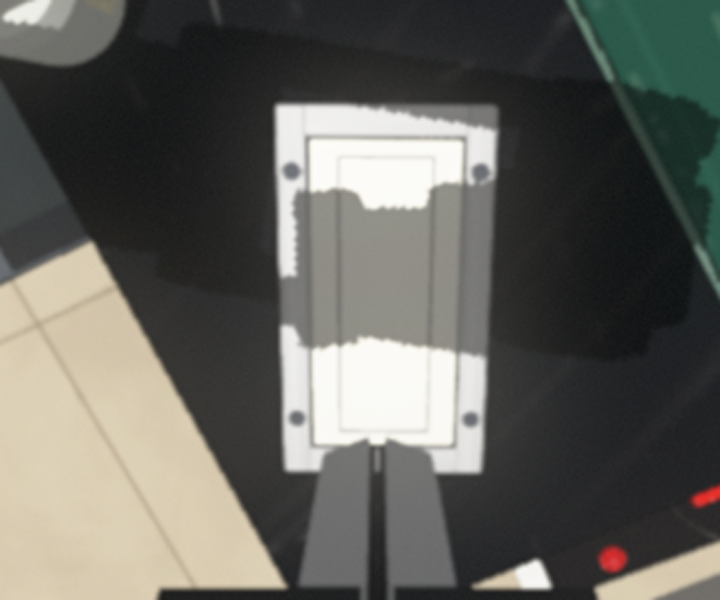

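The pad now looks flush. The hard stop was at z=0.030 with 26 N on it. I'll refine the holder pose from this wrist view, using the pad corners (308,138), (464,138), (455,447), (311,447).

```bash
python3 - <<'E'
from h import *
s=load('w3')
for q in([(308,138),(464,138),(455,447),(311,447)],[(276,104),(498,106),(482,472),(286,471)],[(338,157),(436,157),(429,433),(340,431)]):
    print(quad([onz(s,(x+.5)/2.4-.5+120,(y+.5)/2.4-.5+60,.03) for x,y in q]))
print(togo([.42,-.10,.2],75))
o=readout.get_obs()
for n in (6,10,14): print(sim(o['tool_pos'],o['ee_rot'],"0 -0.2 0 0 0 0 0;0 -0.2 0 0 0 0 0;0 -0.2 0 0 0 0 0;"+";".join(["0.2 0 0 0 0 -0.025 0"]*n)))
E
```

```text
(array([ 0.5017, -0.2738]), 'L', np.float64(0.0653), np.float64(-25.02), 'W', np.float64(0.1371), np.float64(-115.46))
(array([ 0.5022, -0.2736]), 'L', np.float64(0.0907), np.float64(-25.43), 'W', np.float64(0.1623), np.float64(-115.35))
(array([ 0.5021, -0.2741]), 'L', np.float64(0.0407), np.float64(-25.71), 'W', np.float64(0.1221), np.float64(-115.39))
('shift', array([ 0.6437, -0.7186,  0.0114]), 'turn', array([-0.0021, -0.0006, -0.0836]))
(array([0.459 , 0.0013, 0.2024]), array([-1.7977e+02, -1.3000e-01,  8.2960e+01]))
(array([0.4661, 0.1608, 0.2028]), array([-1.798e+02, -1.700e-01,  9.496e+01]))
(array([0.4399, 0.3184, 0.2034]), array([-179.84,   -0.21,  106.96]))
```

Call:
{"method": "carry_out", "body": {
  "motion": "0 -0.2 0 0 0 0 0; 0 -0.2 0 0 0 0 0; 0 -0.2 0 0 0 0 0; 0.2 0 0 0 0 -0.025 0; 0.2 0 0 0 0 -0.025 0; 0.2 0 0 0 0 -0.025 0; 0.2 0 0 0 0 -0.025 0; 0.2 0 0 0 0 -0.025 0; 0.2 0 0 0 0 -0.025 0; 0.2 0 0 0 0 -0.025 0; 0.2 0 0 0 0 -0.025 0; 0.2 0 0 0 0 -0.025 0"
}}

```text
time: 9.8
tool_pos: [0.4674, 0.1214, 0.202]
ee_rot: [-3.138, 0.0, 1.607]
wrist_force: [0.3, 0.2, -0.4]
width: 0.0005
finger_force: 0.0
```

Call:
{"method": "carry_out", "body": {
  "motion": "0.2 0 0 0 0 -0.025 0.8; 0.15 0 0 0 0 -0.025 0.8; 0.1 0 0 0 0 -0.025 0.8; 0 0 0 0 0 -0.025 0.8; 0 0 0 0 0 0 0.8; 0 0 0 0 0 0 0.8; 0 0 0 0 0 0 0.8"
}}

```text
time: 10.68
tool_pos: [0.4615, 0.2096, 0.2041]
ee_rot: [-3.141, -0.0, 1.813]
wrist_force: [0.0, 0.5, -0.6]
width: 0.067
finger_force: 0.0
```

```bash
python3 - <<'E'
from h import *
s=snap('wrist','w4');o=readout.get_obs();print(o['tool_pos'],o['ee_rot'],o['width'],togo([.4767,.2745,.1],108.3))
E
```

```text
[0.4616048  0.20960278 0.2042302 ] [-3.14123673e+00 -8.01402372e-05  1.81363806e+00] 0.07107796781864718 ('shift', array([0.2968, 0.1515, 0.5211]), 'turn', array([-0.0002, -0.    , -0.0366]))
```

View pics/w4.png

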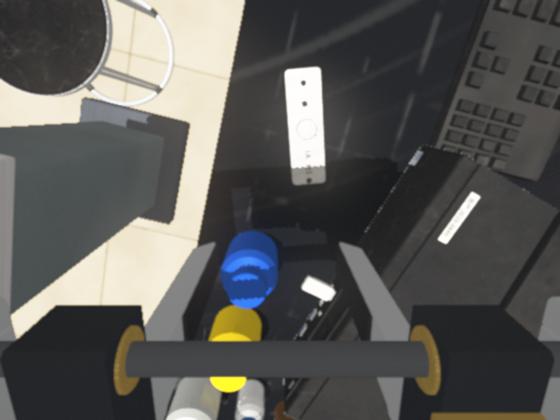

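The die is in view with corners near (285,69), (320,67), (326,181) and (292,185). The blue bottle is at (250,265), clear of it.

```bash
python3 - <<'E'
from h import *
s=load('w4');T=load('top0')
im=cv2.cvtColor(s['pixels'],cv2.COLOR_RGB2GRAY)[55:200,270:340]
m=(im>90).astype(np.uint8)
c=max(cv2.findContours(m,0,1)[0],key=cv2.contourArea); b=cv2.boxPoints(cv2.minAreaRect(c))+[270,55]; print(b.round(1))
print(quad([onz(s,*p,.018) for p in b]))
print(quad([onz(s,*p,.018) for p in[(285,69),(320,67),(326,181),(292,185)]]))
print('knob',onz(s,306,129,.03),tri([(s,306,129),(T,195.2,225)]))
E
```

```text
[[282.4  67.7]
 [321.   65.1]
 [329.  182.4]
 [290.4 185. ]]
(array([0.4767, 0.2779]), 'L', np.float64(0.0401), np.float64(17.7), 'W', np.float64(0.119), np.float64(-70.76))
(array([0.4768, 0.2776]), 'L', np.float64(0.0359), np.float64(18.9), 'W', np.float64(0.1167), np.float64(-71.45))
knob [0.47605277 0.27715413 0.03      ] (array([0.478407  , 0.27656745, 0.01480711]), np.float64(0.0009145670703388231))
```

Call:
{"method": "carry_out", "body": {
  "motion": "0.152 0.076 0 0 0 0 0.8; 0.152 0.076 0 0 0 -0.04 0.8; 0 0 0.15 0 0 0 0.8; 0 0 0.15 0 0 0 0.8; 0 0 0.15 0 0 0 0.8; 0 0 0.15 0 0 0 0.8; 0 0 0 0 0 0 0.8; 0 0 0 0 0 0 0.8; 0 0 0 0 0 0 0.8"
}}

```text
time: 11.85
tool_pos: [0.4777, 0.2767, 0.0866]
ee_rot: [3.138, -0.0, 1.898]
wrist_force: [0.3, 0.0, -0.6]
width: 0.075
finger_force: 0.0
```

```bash
python3 - <<'E'
from h import *
s=snap('wrist','w5');o=readout.get_obs();print(o['tool_pos'],o['ee_rot'],o['width'],togo([.4767,.276,.004],108.7))
E
```

```text
[0.47750396 0.27672117 0.08635979] [ 3.13824251e+00 -4.03849389e-04  1.89820179e+00] 0.07528325639684803 ('shift', array([-0.0023, -0.0063,  0.4118]), 'turn', array([ 0.0016, -0.0002,  0.0005]))
```

View pics/w5.png

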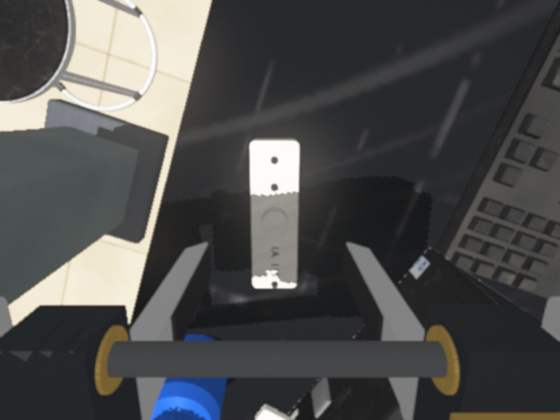

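The die is aligned with the tool (edges at 250 and 299) and centred between the fingers (208 and 347), about 1 mm off. I'll descend.

Call:
{"method": "carry_out", "body": {
  "motion": "0 -0.008 0.1 0 0 0 0.8; 0 0 0.1 0 0 0 0.8; 0 0 0.1 0 0 0 0.8; 0 0 0.05 0 0 0 0.8; 0 0 0 0 0 0 0.8; 0 0 0 0 0 0 0.8; 0 0 0 0 0 0 0.8"
}}

```text
time: 12.78
tool_pos: [0.4757, 0.2761, 0.0156]
ee_rot: [3.14, -0.0, 1.898]
wrist_force: [-1.2, 0.4, 0.9]
width: 0.0752
finger_force: 0.0
```

```bash
python3 - <<'E'
from h import *
o=readout.get_obs();print(o['tool_pos'],o['wrist_force'],togo([.4765,.2765,.004],108.7))
E
```

```text
[0.47566657 0.27609165 0.01561348] [-1.15127813  0.446031    0.94198415] ('shift', array([0.0006, 0.0045, 0.0581]), 'turn', array([ 0.001 , -0.0001,  0.0005]))
```

Call:
{"method": "carry_out", "body": {
  "motion": "0 0 0.03 0 0 0 0.8; 0 0 0.025 0 0 0 0.8; 0 0 0 0 0 0 0.8; 0 0 0 0 0 0 0.8"
}}

```text
time: 13.28
tool_pos: [0.4749, 0.2758, 0.0034]
ee_rot: [-3.141, -0.0, 1.898]
wrist_force: [-0.0, -0.5, -0.7]
width: 0.0754
finger_force: 0.0
```

Call:
{"method": "carry_out", "body": {
  "motion": "0 0 0 0 0 0 0.5; 0 0 0 0 0 0 0.5; 0 0 0 0 0 0 0.3; 0 0 0 0 0 0 0.3; 0 0 0 0 0 0 0.3; 0 0 0 0 0 0 0.1; 0 0 0 0 0 0 0; 0 0 0 0 0 0 0; 0 0 0 0 0 0 0; 0 0 0 0 0 0 0"
}}

```text
time: 14.52
tool_pos: [0.4751, 0.2758, 0.0036]
ee_rot: [3.141, -0.0, 1.898]
wrist_force: [1.6, 0.3, 0.2]
width: 0.0357
finger_force: 30.0
```

Gripped: width 35.7 mm at 30 N. I'll lift gently.

Call:
{"method": "carry_out", "body": {
  "motion": "0 0 -0.02 0 0 0 0; 0 0 -0.05 0 0 0 0; 0 0 -0.1 0 0 0 0; 0 0 -0.15 0 0 0 0; 0 0 -0.15 0 0 0 0; 0 0 -0.15 0 0 0 0; 0 0 -0.15 0 0 0 0; 0 0 -0.1 0 0 0 0; 0 0 -0.1 0 0 0 0; 0 0 -0.05 0 0 0 0; 0 0 0 0 0 0 0; 0 0 0 0 0 0 0"
}}

```text
time: 16.02
tool_pos: [0.4744, 0.2755, 0.2064]
ee_rot: [-3.14, 0.0, 1.898]
wrist_force: [-0.0, -0.3, -2.6]
width: 0.0355
finger_force: 30.0
```

```bash
python3 - <<'E'
from h import *
s=snap('wrist','w6');t=snap('side','s6');o=readout.get_obs();print(o['tool_pos'],o['wrist_force'],o['wrist_torque'],o['width'])
A=np.zeros((600,800,3),np.uint8)
A[:420,:560]=cv2.imread('pics/w6.png')
u,v=map(int,proj(t,o['tool_pos'])); print(u,v)
A[:,560:]=0; c=cv2.imread('pics/s6.png')[max(v-50,0):v+50,max(u-40,0):u+40]; c=cv2.resize(c,None,fx=3,fy=3); A[:c.shape[0],560:560+c.shape[1]]=c
cv2.imwrite('pics/c6.png',A)
f=lambda n:sim(o['tool_pos'],o['ee_rot'],"0 -0.2 0 0 0 0 0;0 -0.2 0 0 0 0 0;"+";".join(["-0.15 0 0 0 0 0.021 0"]*n))
for n in(4,8,12,16): print(f(n))
E
```

```text
[0.4743667  0.2755274  0.20619865] [ 0.073903   -0.35707229 -2.27195239] [-0.08773479  0.04276946  0.03153876] 0.0358548199739877
248 126
(array([0.4296, 0.134 , 0.2064]), array([-1.7987e+02,  3.0000e-02,  9.8690e+01]))
(array([0.4399, 0.0146, 0.2065]), array([-1.7988e+02,  5.0000e-02,  8.8610e+01]))
(array([ 0.4291, -0.1048,  0.2066]), array([-1.7989e+02,  7.0000e-02,  7.8530e+01]))
(array([ 0.3975, -0.2204,  0.2068]), array([-1.799e+02,  9.000e-02,  6.845e+01]))
```

View pics/c6.png

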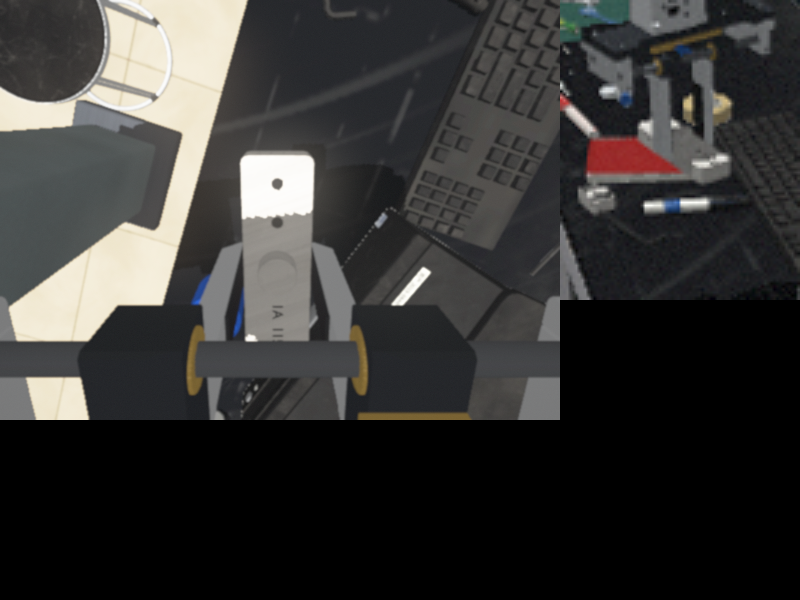

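The die is held square between the fingers, with its far end at (241–314,155). I'll check tilt and lengthwise offset before carrying it.

```bash
python3 - <<'E'
from h import *
s=load('w6');o=readout.get_obs();R=Ro.from_euler('xyz',o['ee_rot'])
# predicted pixels of die features for lengthwise offset dx and tilt (deg, about tool y)
for dx in(-2,0,2):
  for a in(-4,0,4):
    Q=Ro.from_euler('y',a,degrees=True)
    P=lambda x,y,h: np.round(proj(s,o['tool_pos']+R.apply(Q.apply([x,y,0.0035-h])+[dx/1000,0,0])),1)
    print(dx,a,'farL',P(.059,-.018,.018),'farR',P(.059,.018,.018),'bot far',P(.059,0,0),'knobtop',P(0,0,.03))
E
python3 - <<'E'
import cv2
a=cv2.imread('pics/w6.png'); cv2.imwrite('pics/w6b.png',cv2.resize(a[140:350,200:360],None,fx=2.85,fy=2.85,interpolation=cv2.INTER_CUBIC))
E
```

```text
-2 -4 farL [238.4 158.2] farR [311.6 158.2] bot far [275.1 156. ] knobtop [275.1 280.4]
-2 0 farL [237.5 161.2] farR [312.4 161.2] bot far [275.1 156.2] knobtop [275.1 283.8]
-2 4 farL [236.6 164.9] farR [313.3 164.9] bot far [275.1 157.1] knobtop [275.1 287.1]
0 -4 farL [238.2 154.1] farR [311.7 154.1] bot far [275.1 152.3] knobtop [275.1 276.7]
0 0 farL [237.4 157. ] farR [312.6 157. ] bot far [275.1 152.5] knobtop [275.1 280.2]
0 4 farL [236.5 160.7] farR [313.4 160.6] bot far [275.1 153.2] knobtop [275.1 283.5]
2 -4 farL [238.1 150. ] farR [311.9 150. ] bot far [275.1 148.5] knobtop [275.1 273. ]
2 0 farL [237.2 152.8] farR [312.7 152.8] bot far [275.1 148.6] knobtop [275.1 276.5]
2 4 farL [236.4 156.4] farR [313.5 156.3] bot far [275.1 149.3] knobtop [275.1 279.9]
```

View pics/w6b.png

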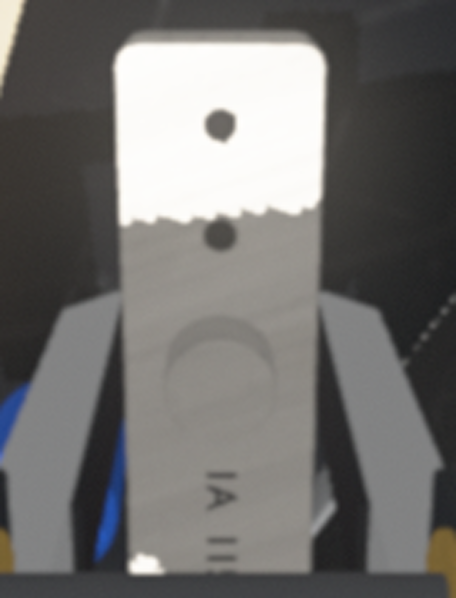

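The die is level to within about 0.5° and sits about 1 mm forward along tool x. I'll carry it over the bottles, with its underside about 0.2 m up.

Call:
{"method": "carry_out", "body": {
  "motion": "0 -0.1 0 0 0 0 0; 0 -0.2 0 0 0 0 0; -0.07 -0.1 0 0 0 0.021 0; -0.15 0 0 0 0 0.021 0; -0.15 0 0 0 0 0.021 0; -0.15 0 0 0 0 0.021 0; -0.15 0 0 0 0 0.021 0; -0.15 0 0 0 0 0.021 0; -0.15 0 0 0 0 0.021 0; -0.15 0 0 0 0 0.021 0; -0.15 0 0 0 0 0.021 0; -0.15 0 0 0 0 0.021 0"
}}

```text
time: 17.62
tool_pos: [0.4321, -0.0309, 0.2068]
ee_rot: [-3.141, -0.0, 1.457]
wrist_force: [0.1, -0.1, -2.1]
width: 0.0356
finger_force: 30.0
```

Call:
{"method": "carry_out", "body": {
  "motion": "-0.15 0 0 0 0 0.021 0; -0.15 0 0 0 0 0.021 0; -0.15 0 0 0 0 0.021 0; -0.1 0 0 0 0 0.021 0; -0.05 0 0 0 0 0.021 0; 0 0 0 0 0 0 0; 0 0 0 0 0 0 0; 0 0 0 0 0 0 0"
}}

```text
time: 18.62
tool_pos: [0.411, -0.1471, 0.2075]
ee_rot: [3.142, -0.0, 1.24]
wrist_force: [0.2, -0.0, -2.5]
width: 0.036
finger_force: 30.0
```

```bash
python3 - <<'E'
from h import *
o=readout.get_obs();print(o['width'],togo([.499,-.275,.12],64.8))
E
```

```text
0.03600358405287225 ('shift', array([-0.4619,  0.6238,  0.4372]), 'turn', array([ 0.    , -0.0002,  0.052 ]))
```

Call:
{"method": "carry_out", "body": {
  "motion": "-0.06 0.08 0 0 0 0 0; -0.12 0.16 0 0 0 0 0; -0.12 0.16 0 0 0 0 0; -0.1 0.144 0 0 0 0 0; -0.062 0.08 0 0 0 0 0; 0 0 0 0 0 0.026 0; 0 0 0.06 0 0 0.026 0; 0 0 0.12 0 0 0 0; 0 0 0.12 0 0 0 0; 0 0 0.08 0 0 0 0; 0 0 0 0 0 0 0; 0 0 0 0 0 0 0"
}}

```text
time: 20.12
tool_pos: [0.4993, -0.2764, 0.1324]
ee_rot: [3.14, 0.0, 1.13]
wrist_force: [-0.4, 0.4, -3.0]
width: 0.0357
finger_force: 30.0
```

Call:
{"method": "carry_out", "body": {
  "motion": "0 0 0 0 0 0 0; 0 0 0 0 0 0 0; 0 0 0 0 0 0 0"
}}

```text
time: 20.5
tool_pos: [0.4988, -0.2759, 0.132]
ee_rot: [3.141, 0.0, 1.13]
wrist_force: [0.8, -0.0, -2.9]
width: 0.0355
finger_force: 30.0
```

```bash
python3 - <<'E'
from h import *
o=readout.get_obs();print(o['tool_pos'],o['qvel'].round(3),o['width'],togo([.499,-.275,.0635],64.8))
E
```

```text
[ 0.49881489 -0.27593179  0.13195753] [-0.002  0.004  0.006  0.001 -0.002  0.001] 0.03550045837095247 ('shift', array([ 0.0046, -0.0014,  0.3423]), 'turn', array([ 0.0004,  0.    , -0.0006]))
```

Down to z≈0.064 (die underside about 30 mm above the pad), then compare in the images.

Call:
{"method": "carry_out", "body": {
  "motion": "0.0046 0 0.06 0 0 0 0; 0 0 0.1 0 0 0 0; 0 0 0.1 0 0 0 0; 0 0 0.06 0 0 0 0; 0 0 0.02 0 0 0 0; 0 0 0 0 0 0 0; 0 0 0 0 0 0 0; 0 0 0 0 0 0 0"
}}

```text
time: 21.5
tool_pos: [0.4995, -0.2753, 0.0643]
ee_rot: [3.14, 0.0, 1.13]
wrist_force: [-0.8, -0.6, -2.6]
width: 0.0361
finger_force: 30.0
```

```bash
python3 - <<'E'
from h import *
w=snap('wrist','w7');t=snap('top','t7');s=snap('side','s7');o=readout.get_obs();print(o['tool_pos'])
c=lambda f,x,y,w,h,k: cv2.resize(cv2.imread(f'pics/{f}.png')[y:y+h,x:x+w],None,fx=k,fy=k,interpolation=cv2.INTER_CUBIC)
A=np.zeros((600,800,3),np.uint8)
A[:300,:400]=c('w7',180,60,200,150,2) 
A[:300,400:]=c('t7',350,175,100,75,4)
A[300:,:400]=c('s7',270,255,100,75,4)
A[300:,400:]=c('w7',180,200,200,150,2)
cv2.imwrite('pics/c7.png',A)
E
```

```text
[ 0.4992589  -0.27512871  0.06388633]
```

View pics/c7.png

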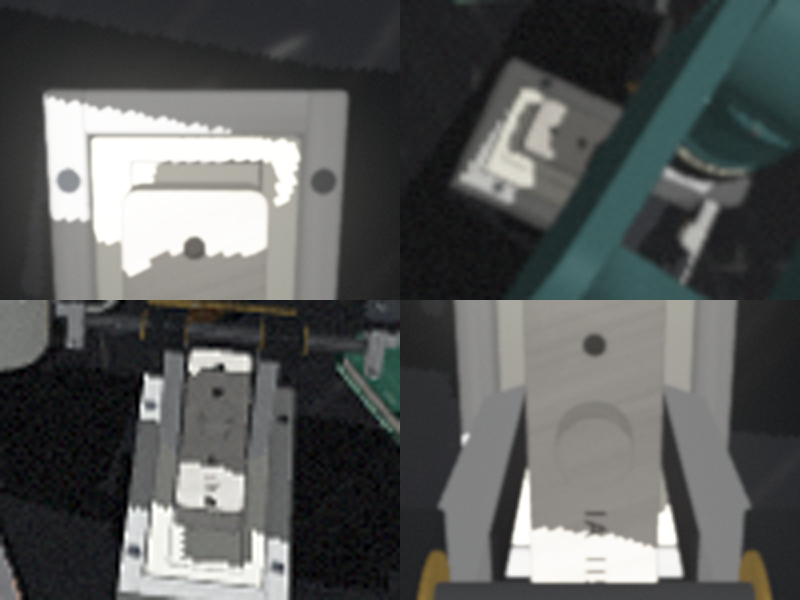

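In the wrist view the die (122–268), the scribed rectangle (131–261) and the rim (44–348) share a midline at 195–196, and their edges are parallel. So lateral position and yaw are good. I'll compute the lengthwise offset next.

```bash
python3 - <<'E'
from h import *
s=load('w7');o=readout.get_obs();R=Ro.from_euler('xyz',o['ee_rot'])
loc=lambda u,v,z:(R.inv().apply(onz(s,u,v,z)-o['tool_pos'])*1000).round(1)
W=lambda x,y:((x+.5)/2-.5+180,(y+.5)/2-.5+60)
zt=o['tool_pos'][2]-.0035
for n,p,z in(('rimfar',(196,91),.03),('padfar',(195,137),.03),('scrfar',(205,162),.03),('dietopfar',(195,190),zt+.018),('diebotfar',(195,185),zt),
  ('rimL',(46,150),.03),('rimR',(346,150),.03),('padL',(91,200),.03),('padR',(298,200),.03),('dieL',(122,220),zt+.018),('dieR',(268,220),zt+.018)): print(n,loc(*W(*p),z))
print('near line',loc((515-400)/2+180,(547-300)/2+200,.03))
# side view: model die outline & holder in side crop coordinates
S=load('s7'); Q=lambda X:((np.array(proj(S,X))-[270,255]+.5)*4-.5+[0,300]).round(0)
d=lambda x,y,h:Q(o['tool_pos']+R.apply([x+.0009,y,.0035-h]))
H=Ro.from_euler('z',64.8,degrees=True)
h=lambda x,y,c=(.4995,-.274):Q(np.array([*c,.03])+H.apply([y,-x,0]))
print('die',[d(*a) for a in((.059,-.018,.018),(.059,.018,.018),(-.059,.018,.018),(-.059,-.018,.018))])
print('rim',[h(x,y) for x,y in((-.046,-.082),(.046,-.082),(.046,.082),(-.046,.082))])
E
```

```text
rimfar [83.9  1.7 33.9]
padfar [70.6  1.4 33.9]
scrfar [63.1  4.5 33.9]
dietopfar [ 60.6   1.2 -14.5]
diebotfar [59.7  1.3  3.5]
rimL [ 66.7 -44.   33.9]
rimR [66.7 47.5 33.9]
padL [ 51.5 -31.   33.9]
padR [51.4 33.4 33.9]
dieL [ 53.4 -16.4 -14.5]
dieR [ 53.4  18.9 -14.5]
near line [-66.  -27.1  33.9]
die [array([190., 346.]), array([252., 352.]), array([243., 510.]), array([175., 502.])]
rim [array([116., 589.]), array([287., 608.]), array([293., 386.]), array([142., 371.])]
```

Holder centre is at tool x ≈ 2.1 mm and die centre ≈ 1.1 mm, so I'll shift +1 mm and go down about 20 mm.

Call:
{"method": "carry_out", "body": {
  "motion": "0.005 0 0.02 0 0 0 0; 0 0 0.03 0 0 0 0; 0 0 0.02 0 0 0 0; 0 0 0.01 0 0 0 0; 0 0 0 0 0 0 0; 0 0 0 0 0 0 0; 0 0 0 0 0 0 0"
}}

```text
time: 22.52
tool_pos: [0.4996, -0.2742, 0.0477]
ee_rot: [3.141, -0.0, 1.13]
wrist_force: [0.0, 0.2, -3.1]
width: 0.0359
finger_force: 30.0
```

```bash
python3 - <<'E'
from h import *
o=readout.get_obs();print(o['tool_pos'],o['wrist_force'],togo([.4997,-.2743,.0435],64.8))
E
```

```text
[ 0.49964118 -0.27421564  0.04771046] [ 0.04081602  0.15057074 -3.14795267] ('shift', array([-0.0003,  0.0004,  0.0211]), 'turn', array([ 0.0002, -0.    , -0.0006]))
```

Call:
{"method": "carry_out", "body": {
  "motion": "0 0 0.01 0 0 0 0; 0 0 0.01 0 0 0 0; 0 0 0 0 0 0 0; 0 0 0 0 0 0 0; 0 0 0 0 0 0 0; 0 0 0 0 0 0 0; 0 0 0 0 0 0 0; 0 0 0 0 0 0 0"
}}

```text
time: 23.52
tool_pos: [0.4995, -0.2741, 0.0435]
ee_rot: [3.142, -0.0, 1.13]
wrist_force: [0.8, 0.1, -2.6]
width: 0.0356
finger_force: 30.0
```

```bash
python3 - <<'E'
from h import *
w=snap('wrist','w8');s=snap('side','s8');o=readout.get_obs();print(o['tool_pos'],o['wrist_force'],o['qvel'].round(4))
c=lambda f,x,y,w,h,k: cv2.resize(cv2.imread(f'pics/{f}.png')[y:y+h,x:x+w],None,fx=k,fy=k,interpolation=cv2.INTER_CUBIC)
A=np.zeros((450,800,3),np.uint8)
A[:,:400]=c('w8',180,60,200,225,2); A[:,400:]=c('s8',220,215,160,180,2.5)
cv2.imwrite('pics/c8.png',A)
E
```

```text
[ 0.49948322 -0.27409791  0.04346963] [ 0.21333177 -1.02687379 -3.57651012] [ 0.0007  0.0021 -0.0012 -0.0003  0.0004 -0.0012]
```

View pics/c8.png

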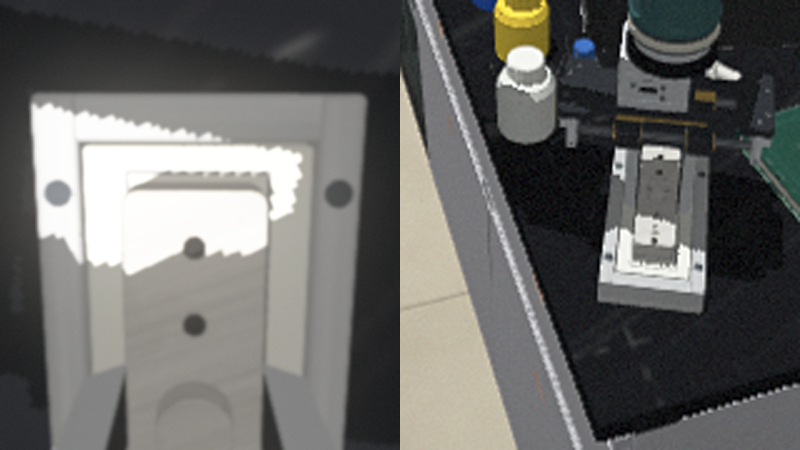

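```bash
python3 - <<'E'
from h import *
s=load('w8');o=readout.get_obs();R=Ro.from_euler('xyz',o['ee_rot'])
loc=lambda x,y,z:(R.inv().apply(onz(s,(x+.5)/2-.5+180,(y+.5)/2-.5+60,z)-o['tool_pos'])*1000).round(1)
for n,p,z in(('rimfar',(196,95),.03),('padfar',(195,144),.03),('dietop',(195,192),.058),('rimL',(32,110),.03),('rimR',(366,110),.03),('rimL2',(40,250),.03),('rimR2',(358,250),.03),('padL',(82,150),.03),('padR',(313,150),.03),('dieL',(122,240),.058),('dieR',(268,240),.058)): print(n,loc(*p,z))
E
```

```text
rimfar [82.7  1.3 13.5]
padfar [69.8  1.  13.5]
dietop [ 60.3   0.9 -14.5]
rimL [ 78.8 -43.1  13.5]
rimR [78.8 47.3 13.5]
rimL2 [ 40.2 -43.4  13.5]
rimR2 [40.1 47.7 13.5]
padL [ 68.2 -30.1  13.5]
padR [68.2 33.5 13.5]
dieL [ 48.6 -16.8 -14.5]
dieR [ 48.6  18.7 -14.5]
```

Call:
{"method": "carry_out", "body": {
  "motion": "0 0.0035 0 0 0 0 0; 0 0 0 0 0 0 0; 0 0 0 0 0 0 0; 0 0 0 0 0 0 0; 0 0 0 0 0 0 0; 0 0 0 0 0 0 0; 0 0 0 0 0 0 0; 0 0 0 0 0 0 0"
}}

```text
time: 24.62
tool_pos: [0.5001, -0.2744, 0.0434]
ee_rot: [-3.142, -0.0, 1.13]
wrist_force: [-0.6, 0.7, -3.3]
width: 0.0359
finger_force: 30.0
```

```bash
python3 -c "
from h import *
o=readout.get_obs();print(o['tool_pos'],o['qvel'].round(4),o['wrist_force']);print(robot.close_job())"
```

```text
[ 0.5000947  -0.27439435  0.04342178] [ 0.0004 -0.0008 -0.0001 -0.001  -0.0001 -0.0003] [-0.63423968  0.73280416 -3.29647715]
the job is handed in; nothing more can be done
None
```

I pressed the pad home against its stop and carried the die over the bottles. I handed the job in at about 25 s with the die gripped at rest, about 1 cm above the pad, level and lined up lengthwise, and centred to within about 1 mm by my camera measurements.

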